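# Set the suction tap in the endoscopy room

## Robot

A 6-joint arm with a two-finger parallel gripper is mounted at the origin on the work surface. World frame = base frame: x ahead of the robot, y to its left, z up, the work surface at z = 0. Lengths are in m, angles in rad, forces in N, time in s.
With the tool pointing down it reaches from about 0.275 to 0.825 m from the base axis. Payload 4.9 kg.
Tool frame: the origin (TCP) lies midway between the tips of the shut fingers; the grasp point (between the pads) lies 19 mm behind it (bot.grip_depth is the distance from the TCP to the grasp point, in m); z points along the fingers, y is the line along which they close (so a half turn about z gives the same grasp; the last joint's range is limited). The gripper opens to 85 mm and grips with 20 to 120 N. Pads are 22 mm wide; open, the fingers measure 114 mm over their backs; the gripper's body (76 mm by 85 mm) begins 54 mm behind the grasp point. The pads swing forward as they close: fully open they stand 13 mm farther back than shut.
Start: joints at [0.977, 0.326, -0.193, 1.052, 0, 1.437], TCP at [0.244, 0.493, 0.231] pointing down, gripper open.
Joint ranges: [-2.65, 2.65], [-0.97, 1.79], [-1.3, 1.35], [-1.93, 2.1], [-1.47, 1.37], [-3.14, 3.14]. Speed limits (rad/s): [2.57, 2.57, 3.14, 3.14, 3.14, 3.14].

## Interface

Orientations are given as a unit quaternion [w, x, y, z].
In Python, from cell import bot gives the robot as it stands. Calls block until the motion is done:
- bot.move_pose(position, orientation): joint-space move of the TCP to a pose.
- bot.move_linear(position, speed=0.15, rotation=None, until_force=None): straight line of the TCP; rotation=None keeps the orientation; speed is the mean speed in m/s. With until_force (N) it stops when the force on the tool has changed by that much, and returns True; else False.
- bot.goto_joints(angles): joint-space move.
- bot.set_gripper(opening, grasp_force=None): opening from 0.0 (shut) to 1.0 (fully open); grasp_force is the grip in N (None keeps the last); returns when the fingers have stopped.
- bot.wait(seconds).
- bot.solve_ik(position, orientation): joint angles nearest the present ones, or None.
- bot.camera(name): name is "scene" or "top" or "wrist"; returns the picture (480x640x3 uint8, red, green, blue); there is no depth.
- bot.calibration(name): a dict with "mtx" (3x3 intrinsics, pixels), "extrinsics" (4x4, takes a point from world to camera coordinates); the wrist camera has in their place "hand_eye" (4x4, takes a point from camera to tool coordinates, whose origin is the TCP and whose axes are the flange's). Camera axes: x right, y down, z forward; pixel columns grow to the right and rows downward; lengths in m; the calibration is good to about 2 mm. A picture is of the moment at which its call begins: read the wrist's pose just before it. calibration takes no time and is no camera call.
A pose or a line that the arm cannot do raises bot.PlanningError and nothing moves.
- bot.close_job(): hands the job in; it is judged then, once.
Trained networks look in the newest picture that a camera, given by its name, has taken for a name from the list of things; names that differ only in an ending like _2 or _b are one class to them, and where a whole thing is asked for, a point or a joint stands for the part that bears it (a point fixed in the world has none). Each returns a list of dicts, best first, with "confidence" (0 to 1); they miss things now and then, are a little off and sometimes report something else, mostly with a low value. They report only what shows in the picture. A call takes as long as a camera call. They do not tell look-alikes from the thing itself.
- bot.search_frame(camera, thing): "bbox" ([left, top, width, height] in pixels, round what is visible of it).
Readings, each from a call of its own:
- bot.read_clock(): time.
- bot.read_joint_positions(): joint angles.
- bot.read_joint_vel(): joint speeds.
- bot.read_joint_efforts(): joint torques, N m.
- bot.read_position(): TCP position.
- bot.read_tool_rot(): TCP orientation.
- bot.read_ft_force(): force on the tool from outside, world axes, zero at the start.
- bot.read_moment(): the same for the moment, N m.
- bot.read_gripper_width(): opening from 0.0 (shut) to 1.0 (fully open).
- bot.read_finger_force(): force on a finger pad.
Only numpy, scipy, OpenCV 4.12 (cv2) and the standard library are available. Lean on these libraries where they do the work, as an engineer would, in place of code of your own. Each camera call takes 0.05 s, during which the arm holds its last target. There are 200 camera calls.

## Task

Open the suction tap, the one with the yellow handle, until the black nose of its handle points at the green set mark on its own dial, then let go. Leave the set mark and the other two taps (blue and white handles) as they are.

Things in the scene. Friction and masses are not known exactly. Their poses are not given: they have to be found in the camera images.
- suction_handle (a point): Centre of the suction tap's yellow bar handle, on its upright turning axis, 105 mm above the table. Bar 60 mm long, 14 wide, 24 tall, with a black nose ending 45 mm from the axis; below it a fixed column and a white dial 120 mm across, dial top at 66 mm. x axis along the bar to the nose, z up. Starts nearly shut; opens anticlockwise from above by 0.5 to 1.3 rad; light friction (0.06 N m), no spring, stays where left.
- suction_mark (a point): Top of the green set mark by the rim of the suction tap's dial: a block 18 x 14 mm, 6 mm tall, 53 mm from the turning axis, top 72 mm above the table. x axis straight outward from the turning axis, z up: the handle is set when its x axis lies along this one. It sits on a friction ring (0.2 N m) and does not turn with the handle.
- air_nose (a point): Tip of the black nose of the blue handle of the air tap, a tap of the same make and sizes with its own green mark; 45 mm from its turning axis, 105 mm above the table, x axis outward along the handle. Not to be turned.
- oxygen_nose (a point): Tip of the black nose of the white handle of the oxygen tap, a tap of the same make and sizes with its own green mark; 45 mm from its turning axis, 105 mm above the table, x axis outward along the handle. Not to be turned.
Not all that is in view belongs to the job. Leave any brown, pink or red look-alike of the part that bears suction_handle alone.

How it is judged:
At the end, for the whole second after the job is handed in: The yellow handle points at its green set mark to within 0.18 rad (about 10 degrees) and stays there (angle between the x axis of suction_handle and the x axis of suction_mark, either way round below 0.18 rad); the robot touches nothing.
It fails at once if the suction tap's set mark is pushed more than 10 mm out of place (distance of suction_mark from where it was at the start of the episode above 0.01 m).
It fails at once if the blue air tap is turned (its nose moves more than 10 mm) (distance of air_nose from where it was at the start of the episode above 0.01 m).
It fails at once if the white oxygen tap is turned (its nose moves more than 10 mm) (distance of oxygen_nose from where it was at the start of the episode above 0.01 m).
It also fails if it takes over 32 s, if anything falls off the work surface, if the arm or the gripper's body presses on something with over 40 N, if the wrist force passes 120 N, or if a joint passes its speed limit or range.

## Working session

There is one attempt and no reset: what is moved stays moved. The work goes in short steps, each a Python script; the robot and the scene stay as the last script left them, time stands still between calls to the robot, and variables do not carry over. Pictures are saved under pics/ and viewed, at most 10 in all, crops included, and the job is handed in when it is done.

```bash
mkdir -p pics; ls
python3 - <<'E'
from cell import bot
import cv2,numpy as np
for c in("top","scene"):
    im=bot.camera(c); cv2.imwrite(f"pics/{c}0.png",im[:,:,::-1])
    for t in("suction_handle","suction_mark","air_nose","oxygen_nose"):
        print(c,t,[(np.round(d["bbox"]).tolist(),round(d["confidence"],2)) for d in bot.search_frame(c,t)])
k=bot.calibration("top");print(np.round(k["mtx"],1),np.round(k["extrinsics"],3))
E
```

```text
pics
top suction_handle [([279.0, 336.0, 45.0, 24.0], 0.89), ([317.0, 224.0, 41.0, 18.0], 0.88), ([172.0, 318.0, 41.0, 17.0], 0.88), ([424.0, 314.0, 43.0, 20.0], 0.82), ([170.0, 204.0, 41.0, 23.0], 0.42)]
top suction_mark [([283.0, 327.0, 50.0, 40.0], 0.94), ([422.0, 309.0, 55.0, 33.0], 0.92), ([317.0, 219.0, 50.0, 33.0], 0.81), ([182.0, 309.0, 46.0, 29.0], 0.6)]
top air_nose [([445.0, 199.0, 39.0, 23.0], 0.59)]
top oxygen_nose [([171.0, 203.0, 40.0, 24.0], 0.76)]
scene suction_handle [([166.0, 228.0, 52.0, 20.0], 0.94), ([395.0, 122.0, 43.0, 24.0], 0.74), ([291.0, 150.0, 46.0, 22.0], 0.66)]
scene suction_mark [([320.0, 265.0, 46.0, 35.0], 0.93), ([162.0, 240.0, 55.0, 22.0], 0.81), ([383.0, 141.0, 50.0, 16.0], 0.76), ([283.0, 164.0, 51.0, 20.0], 0.61)]
scene air_nose [([190.0, 350.0, 56.0, 18.0], 0.76)]
scene oxygen_nose [([467.0, 196.0, 49.0, 22.0], 0.73), ([321.0, 263.0, 44.0, 37.0], 0.69)]
[[503.5   0.  331.6]
 [  0.  503.5 249.3]
 [  0.    0.    1. ]] [[ 0.004 -1.    -0.009 -0.   ]
 [-0.99  -0.003 -0.14   0.509]
 [ 0.14   0.009 -0.99   0.891]
 [ 0.     0.     0.     1.   ]]
```

View pics/top0.png

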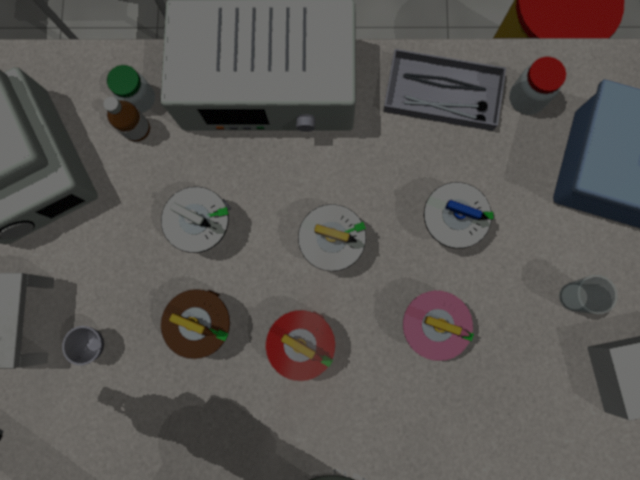

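View pics/scene0.png

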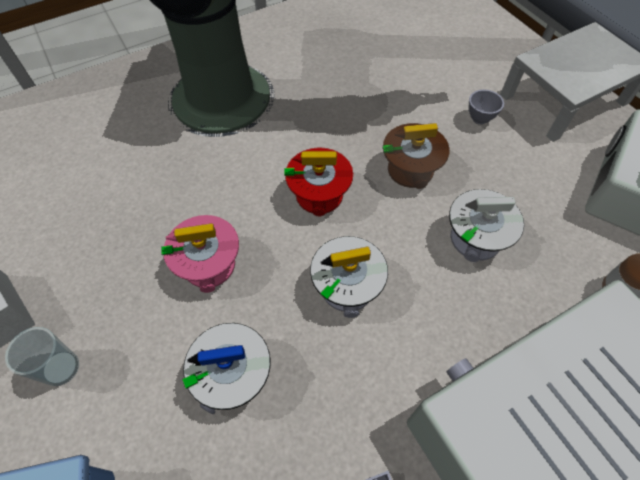

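Yellow-handled candidates in the top view are (337,234) on a white dial, (195,327) brown, (302,348) red and (445,327) pink. Only the one at (337,234) has a white dial and isn't a brown, pink or red look-alike. Its green mark is near (358,228). The blue tap is at (458,214) and the white one at (195,218). I'll measure it and confirm in a crop.

```bash
cat > h.py <<'E'
from cell import bot
import cv2,numpy as np
from scipy.spatial.transform import Rotation as R
def rot(q): return R.from_quat([q[1],q[2],q[3],q[0]])
def down(yaw): # tool z down, tool y along world direction yaw+90deg
    q=(R.from_euler('z',yaw)*R.from_euler('x',np.pi)).as_quat(); return [q[3],*q[:3]]
def shot(cam):
    k=bot.calibration(cam)
    if cam=="wrist":
        T=np.eye(4);T[:3,:3]=rot(bot.read_tool_rot()).as_matrix();T[:3,3]=bot.read_position()
        W=T@k["hand_eye"]
    else: W=np.linalg.inv(k["extrinsics"])
    return bot.camera(cam),k["mtx"],W
def ray(px,z,K,W):
    d=W[:3,:3]@np.linalg.solve(K,[px[0],px[1],1.]);o=W[:3,3]
    return o+d*(z-o[2])/d[2]
def proj(p,K,W):
    c=np.linalg.inv(W)@[*p,1];u=K@c[:3];return u[:2]/u[2]
def blob(im,lo,hi,near,rad):
    m=cv2.inRange(cv2.cvtColor(im,cv2.COLOR_RGB2HSV),lo,hi)
    c=np.zeros_like(m);cv2.circle(c,tuple(int(v) for v in near),int(rad),255,-1)
    n,l,s,ce=cv2.connectedComponentsWithStats(m&c)
    i=1+np.argmax(s[1:,4]);ys,xs=np.where(l==i)
    return ce[i],np.c_[xs,ys],s[i,4]
Y=((18,120,60),(32,255,255));G=((45,120,50),(80,255,255));B=((0,0,0),(180,255,45))
E
python3 - <<'E'
from h import *
im,K,W=shot("top")
y=blob(im,*Y,(337,234),30);g=blob(im,*G,(358,228),20);b=blob(im,*B,(354,240),10)
print("px",y[0],y[2],g[0],g[2],b[0],b[2])
Py,Pg=ray(y[0],.115,K,W),ray(g[0],.072,K,W);print(Py,Pg,np.linalg.norm((Pg-Py)[:2]),np.arctan2(*(Pg-Py)[[1,0]]))
d=cv2.fitLine(y[1].astype(np.float32),2,0,.01,.01).ravel()
q=[ray(y[0]+s*d[:2]*15,.115,K,W) for s in(-1,1)];print("bar yaw",np.arctan2(*(q[1]-q[0])[[1,0]]))
for n,p in(("air",(458,214)),("oxy",(195,218)),("red",(300,346)),("pink",(438,326))):print(n,ray(p,.066,K,W))
cv2.imwrite("pics/crop.png",cv2.resize(im[195:280,285:380],None,fx=6,fy=6,interpolation=2)[:,:,::-1])
print(bot.read_clock())
E
```

```text
px [331.6064257  232.60240964] 249 [357.46341463 227.2195122 ] 82 [350.94871795 239.28205128] 39
[0.52669407 0.00080853 0.115     ] [ 0.54407399 -0.04472779  0.072     ] 0.04874031288422008 -1.2061893829974975
bar yaw -1.8587562060860774
air [ 0.56968985 -0.22532248  0.066     ]
oxy [0.56142271 0.24726728 0.066     ]
red [0.33569937 0.0553002  0.066     ]
pink [ 0.37091334 -0.18438766  0.066     ]
0.55
```

View pics/crop.png

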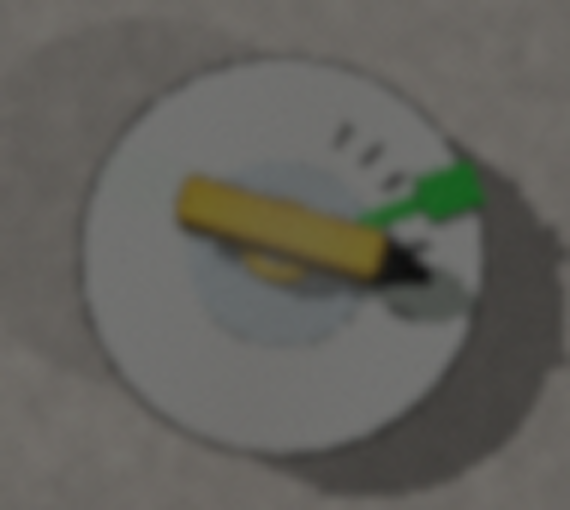

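The crop confirms it: yellow bar on a white dial, black nose at lower right, green mark up and anticlockwise of it. Next I'll hover and look from near.

Run:
```python
from h import *
print(np.round(bot.calibration("wrist")["hand_eye"],3))
c=np.array([.527,.001])
best=None
for k in(0,np.pi):
    js=[bot.solve_ik([*c,z],down(-1.86+k+a)) for a,z in((0,.25),(0,.09),(.75,.09))]
    print(k,[None if j is None else np.round(j,2) for j in js])
    if all(j is not None for j in js):
        m=max(abs(j[5]) for j in js)
        if best is None or m<best[0]: best=(m,k)
k=best[1]
bot.move_pose([*c,.25],down(-1.86+k))
im,K,W=shot("wrist");cv2.imwrite("pics/w1.png",im[:,:,::-1])
print(k,"expected px handle",proj([*c,.117],K,W),"mark",proj([.544,-.0447,.072],K,W),bot.read_clock())
```

```text
[[-0.    -0.955 -0.297  0.075]
 [ 1.    -0.     0.     0.   ]
 [-0.    -0.297  0.955 -0.142]
 [ 0.     0.     0.     1.   ]]
0 [array([-0.14,  0.27, -0.22,  1.08,  0.  , -1.42]), array([-0.14,  0.42, -0.45,  0.7 ,  0.  , -1.42]), array([-0.14,  0.42, -0.45,  0.7 ,  0.  , -2.17])]
3.141592653589793 [array([-0.14,  0.27, -0.22,  1.08,  0.  ,  1.72]), array([-0.14,  0.42, -0.45,  0.7 ,  0.  ,  1.72]), array([-0.14,  0.42, -0.45,  0.7 ,  0.  ,  0.97])]
3.141592653589793 expected px handle [316.13713863 232.37169859] mark [350.13684055 261.96839516] 2.6417
```

View pics/w1.png

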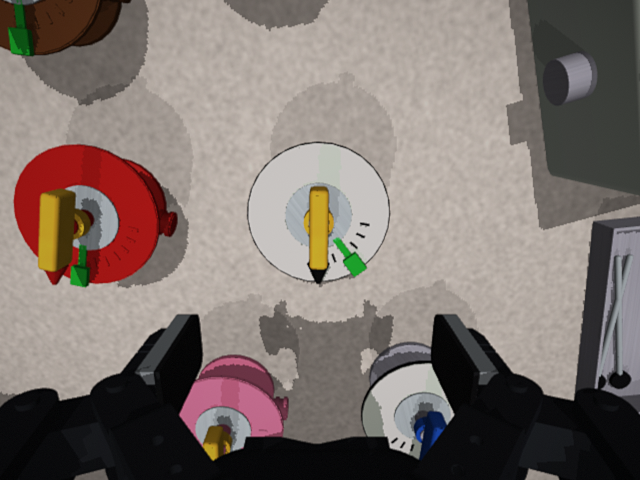

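The yellow bar is at about (318,225), nose tip (319,280), green block (355,263) and dial centre (319,212). I'll refine the axis, bar and mark from this view.

Run:
```python
from h import *
im,K,W=shot("wrist")
y=blob(im,*Y,(318,225),60);g=blob(im,*G,(352,258),30)
t=y[1]; cols=[ (r,t[t[:,1]==r][:,0].mean()) for r in range(190,262) if (r<205 or r>240)and(t[:,1]==r).any()]
p=np.polyfit(*zip(*cols),1); r0,r1=t[:,1].min(),t[:,1].max()
a,b=[ray((np.polyval(p,r),r),.117,K,W) for r in(r0,r1)]
print("bar ends",a,b,"len",np.linalg.norm(a-b),"mid",(a+b)/2,"yaw",np.arctan2(*(b-a)[[1,0]]))
# dial: its top fits the outline of low-saturation bright pixels
h=cv2.cvtColor(im,cv2.COLOR_RGB2HSV);m=cv2.inRange(h,(0,0,0),(180,25,255))&cv2.inRange(h,(0,0,185),(180,255,255))
cc=np.zeros_like(m);cv2.circle(cc,(319,212),85,255,-1)
n,l,s,_=cv2.connectedComponentsWithStats(m&cc);i=1+np.argmax(s[1:,4])
hull=cv2.convexHull(np.argwhere(l==i)[:,::-1].astype(np.int32))[:,0]
P=np.array([ray(q,.066,K,W)[:2] for q in hull]).astype(np.float32)
(e,rad)=cv2.minEnclosingCircle(P);print("dial",e,rad,s[i])
# block: outermost wide part of green
G3=np.array([ray(q,.072,K,W)[:2] for q in g[1]]);d=np.linalg.norm(G3-e,axis=1);print("green radii",d.min(),d.max())
c=G3[d>.045].mean(0);print("block",c,np.linalg.norm(c-e),"yaw",np.arctan2(*(c-e)[::-1]))
```

```text
bar ends [0.53818675 0.03205009 0.117     ] [ 0.52041322 -0.0265179   0.117     ] len 0.06120545894245909 mid [0.52929999 0.00276609 0.117     ] yaw -1.8654319697760995
dial (0.5286060571670532, 0.0013958878116682172) 0.059171125292778015 [ 249  144  139  136 9784]
green radii 0.023498022105614857 0.0614574896000795
block [ 0.54702851 -0.04834498] 0.05304281966896197 yaw -1.2160922723683476
```

Run:
```python
from h import *
c=[.529,.002];y0=-1.865+np.pi
bot.set_gripper(.6)
bot.move_pose([*c,.16],down(y0))
print("touch",bot.move_linear([*c,.09],speed=.1,until_force=8))
bot.set_gripper(0,grasp_force=20)
print("width",bot.read_gripper_width(),bot.read_finger_force(),bot.read_ft_force())
for a in(.22,.44,.65):
    bot.move_pose([*c,.09],down(y0+a)); print(a,bot.read_ft_force(),bot.read_moment())
bot.set_gripper(.6)
bot.move_linear([*c,.25],speed=.15)
im,K,W=shot("wrist");cv2.imwrite("pics/w2.png",im[:,:,::-1])
print(bot.read_clock())
yb=blob(im,*Y,(318,225),70);t=yb[1]
ln=cv2.fitLine(t.astype(np.float32),cv2.DIST_HUBER,0,.01,.01).ravel();s=25*ln[:2]
a,b=ray(ln[2:]-s,.117,K,W),ray(ln[2:]+s,.117,K,W)
print("bar yaw",np.arctan2(*(b-a)[[1,0]]))
g=blob(im,*G,(318,265),50);G3=np.array([ray(q,.072,K,W)[:2] for q in g[1]]);d=np.linalg.norm(G3-c,axis=1)
m=G3[d>.045].mean(0);print("block",m,"yaw",np.arctan2(*(m-c)[::-1]))
```

```text
touch False
width 0.16106973850836914 24.60253135259336 [-5.11649448  1.21774689 10.0966665 ]
0.22 [-4.30894928  0.91848686 10.4206912 ] [ 0.2578117   0.97818904 -0.00244416]
0.44 [-4.84841314  1.12291961 11.31601427] [0.25437789 1.16393775 0.18354462]
0.65 [-6.41466955e+00  6.87932400e-04  1.21933243e+01] [ 0.22944106  1.41464056 -0.01836232]
7.5417
bar yaw 1.9257681236286532
block [ 0.54870579 -0.05263569] yaw -1.2246422480800008
```

View pics/w2.png

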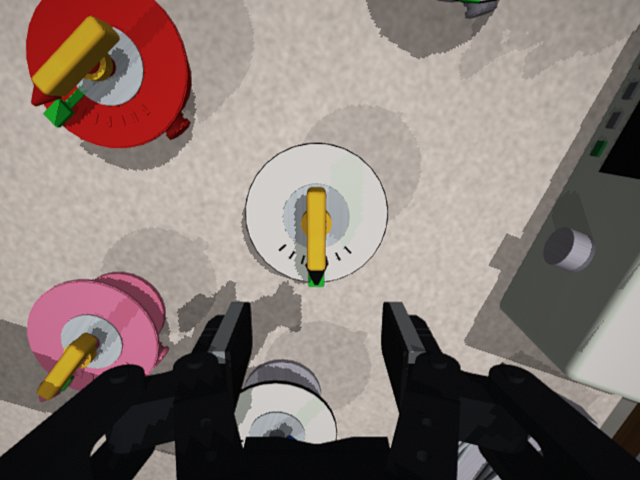

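The black nose at (316,280) lies right over the green mark at (316,281). Bar yaw is -1.216 and mark yaw about -1.22, and the gripper is clear.

```bash
python3 -c "
from cell import bot
bot.wait(.5);print(bot.close_job())"
```

```text
the job is handed in; nothing more can be done
None
```

The suction tap's yellow handle is turned to its green set mark (within about 0.01 rad by the wrist camera), released with the gripper clear, and the job is handed in; the blue and white taps were not touched.

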